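# Second reading on the colour reader

## Task

The square sample holder on the colour reader has had its first reading and has been drawn back from the corner stop. Give it a quarter turn, either way round, so that its bar handle runs along the long fence instead of square to it, then press it, flat on the deck, into the corner so that it sits firmly against both fences at once. Finish while still holding it pressed there for the second reading, and leave the other things on the reader and the bench where they are.

Things in the scene. Friction and masses are not known exactly. Their poses are not given: they have to be found in the camera images.
- holder: Sample holder: square aluminium plate 80 x 80 x 12 mm, 0.2 to 0.42 kg, with a black bar handle standing on its middle, 62 mm long, 14 wide, 30 tall (top 42 mm above the plate's underside). Origin: centre of the underside; x along the bar, z up; both ways round alike. Starts on the reader's deck, clear of both fences, bar within 0.35 rad of square to the long fence.
- reader: Colour reader: fixed white and grey instrument 360 x 340 mm (x, y), flat deck 100 mm above the bench. Origin: centre of its underside, on the bench; x points to its back, where a white lamp housing 300 mm wide rises 32 mm above the deck from x = +115 mm on; z up. A round glass port lies flush in the deck, 40 mm from each fence.
- corner (a point): Inner corner of the two rigid fences, at deck level. Axes as the reader's: x points square at the long fence's face (plane x = 0 here), y square at the short fence's face (plane y = 0); free deck at negative x and y. Fully home, the holder's origin is at x = -40, y = -40, z = 0 mm, bar along y. Each fence must feel a steady push of more than 2 N.
- long_fence: Long fence: fixed aluminium bar 164 mm long (along its y), 14 mm thick, 14 mm high above the deck. Origin: centre of its underside. The holder meets its -x face. The holder rubs on deck and fences with a friction coefficient of about 0.5 to 0.7, so a push along one fence must first overcome the rub on it and on the deck.
- short_fence: Short fence: fixed aluminium bar 70 mm long (along its x), 14 mm thick, 14 mm high above the deck. Origin: centre of its underside. The holder meets its -y face.
- white_tile: Calibration tile, a flat black puck with a white ceramic face, 48 mm diameter, 12 mm high, on the deck. Origin: centre of underside. Leave alone.
- trap: Light trap, a small black open cup, 42 mm diameter, 40 mm high, on the deck. Origin: centre of underside. Leave alone.
- flask: Empty glass conical flask, 82 mm diameter, 136 mm tall, on the bench. Origin: centre of underside. Leave alone.
- small_flask: Stoppered small conical flask, 56 mm diameter, 109 mm tall, on the bench. Origin: centre of underside. Leave alone.
- beaker: Glass beaker, 72 mm diameter, 85 mm tall, on the bench. Origin: centre of underside. Leave alone.
- tweezers: Steel tweezers, 135 mm long, 6 mm high, lying on the bench along their x. Origin: middle of underside. Leave alone.
- card_block: Stack of shade cards, 86 x 57 x 24 mm, on the bench. Origin: centre of underside. Leave alone.
- solvent_bottle: Amber glass bottle, 56 mm diameter, 130 mm tall, on the bench. Origin: centre of underside. Leave alone.
Things that resemble listed ones, but are neither listed nor needed, are in the scene too. Leave any blue or turquoise look-alike of the holder alone.

How it is judged:
At the end, for the whole second after the job is handed in: The holder lies flat on the deck in the corner (within 3.5 mm in x and y and 3 mm in height of fully home, tilted less than 0.05 rad), its bar along the long fence within 0.06 rad, at rest, pushing on each fence with more than 2 N, and the fingers still hold it (more than 2 N on it) (contact force between holder and long_fence above 2 N and contact force between holder and short_fence above 2 N and contact force between the fingers and holder above 2 N and x of holder in the frame of corner between -0.0435 and -0.0365 m and y of holder in the frame of corner between -0.0435 and -0.0365 m and z of holder in the frame of corner between -0.003 and 0.003 m and angle between holder's own z axis and vertical below 0.05 rad and angle between the x axis of holder and the y axis of corner, either way round below 0.06 rad and linear speed of holder below 0.02 m/s); the arm keeps its last pose, push and grip.
It fails at once if another thing on the reader or the bench was moved more than 30 mm (distance of any of white_tile, trap, flask, small_flask, beaker, tweezers, card_block, solvent_bottle from where it was at the start of the episode above 0.03 m).
It also fails if it takes over 54 s, if anything falls off the work surface, if the arm or the gripper's body presses on something with over 40 N, if the wrist force passes 120 N, or if a joint passes its speed limit or range.

## Robot

A 6-joint arm with a two-finger parallel gripper is mounted at the origin on the work surface. World frame = base frame: x ahead of the robot, y to its left, z up, the work surface at z = 0. Lengths are in m, angles in rad, forces in N, time in s.
With the tool pointing down it reaches from about 0.25 to 0.775 m from the base axis. Payload 4 kg.
Tool frame: the origin (TCP) lies between the finger pads; the fingertips stand 14 mm ahead of it and the grasp point (between the pads) lies 5 mm behind it (tip_reach is the distance from the TCP to the fingertips, in m); z points along the fingers, y is the line along which they close (so a half turn about z gives the same grasp; the last joint's range is limited). The gripper opens to 94 mm and grips with 3 to 60 N. Pads are 16 mm wide; open, the fingers measure 119 mm over their backs; the gripper's body (75 mm by 177 mm) begins 78 mm behind the grasp point.
Start: joints at [-1.303, 0.087, 1.371, -0, 1.684, -0.103], TCP at [0.199, -0.513, 0.22] pointing down, gripper open.
Joint ranges: [-3.1, 3.1], [-0.76, 2.03], [0.27, 2.55], [-1.08, 4.22], [0.17, 2.65], [-2.57, 2.57]. Speed limits (rad/s): [2.79, 2.79, 3.14, 3.14, 3.14, 3.14].

## Interface

Orientations are given as [roll, pitch, yaw] about the fixed x, y, z axes, in that order (R = Rz(yaw) Ry(pitch) Rx(roll)).
In Python, from bench import * gives the robot as it stands. The module is installed in compiled form; this text tells all that it offers.
- The arm moves only by the tool servo_tool, never from a script. Its argument "targets" is a list of rows, each a list of 4 numbers: the shift along the tool's x, y, z in cm, then the turn about the tool's z in degrees. A call has 1 to 8 rows; each row is the pose to reach, as a shift and turn from the pose commanded when the call began, along the tool's axes at that moment; what a row does not reach only later rows make up. A row lasts 1/8 s, in which the tool goes at most 62.5 mm and 10.7 degrees, less where a joint would pass 70% of its speed; a pose out of reach is approached as far as the arm can. A call with a gripper value outside its range is refused whole. "claw" is the closure in counts, from 0 (fully open) to 255 (shut), set as the call begins (left out, the last holds). The fingers move at their own pace and stop on an object; the grip force is fixed at half the most. Time passes only in rows, so rows that repeat a pose let the fingers close. It gives the time, the measured TCP pose, the force, the opening and the grip force at its end, in the units of the state.
- get_obs(): the state, without advancing time (a new reading comes with each control period).
- snapshot(name): name is "scene" or "top"; returns the picture (420x560x3 uint8, blue, green, red); there is no depth.
- camera_model(name): a dict with "camera_matrix" (3x3 intrinsics, pixels), "k1" (the pictures are not rectified: a ray, as slopes to the right and down, at radius r is drawn at 1 + k1 r^2 times it, then the intrinsics apply), "camera_from_world" (4x4, takes a point from world to camera coordinates). Camera axes: x right, y up, looking along -z (the intrinsics and any distortion apply to the point x, -y, -z); pixel columns grow to the right and rows downward; lengths in m; the calibration is good to about 2 mm. A picture is of the moment at which its call begins. camera_model takes no time and is no camera call.
- close_job(): hands the job in; it is judged then, once.
The state is a dict: "time": time; "joint_positions": joint angles; "qvel": joint speeds; "joint_torque": joint torques, N m; "tool_pos": TCP position; "ee_rot": TCP orientation; "wrist_force": force on the tool from outside, world axes, zero at the start; "wrist_torque": the same for the moment, N m; "width": finger opening in m; "finger_force": force on a finger pad.
Only numpy, scipy, OpenCV 4.12 (cv2) and the standard library are available. Lean on these libraries where they do the work, as an engineer would, in place of code of your own. Each camera call takes 0.05 s, during which the arm holds its last target. There are 200 camera calls.

## Working session

There is one attempt and no reset: what is moved stays moved. The work goes in short steps, Python scripts to look and compute and a tool call to move; the robot and the scene stay as the last step left them, time stands still between calls to the robot, and variables do not carry over. Pictures are saved under pics/ and viewed, at most 10 in all, crops included, and the job is handed in when it is done.

Besides the shell and the picture viewer there is one more tool, called after ">>>" as a command line: name --pt "numbers of a row" for each row, then --argument value for the rest. servo_tool: Moves the arm, as the interface text tells. Its arguments: {"type":"object","properties":{"targets":{"type":"array"},"claw":{"type":"number"}},"required":["targets"]}

```bash
mkdir -p pics
cat > h.py <<'E'
import numpy as np, cv2
from bench import *
def ray(cam,u,v,z):
    "pixel -> world point on plane z"
    m=camera_model(cam);K=np.array(m["camera_matrix"]);T=np.array(m["camera_from_world"])
    k=m["k1"]
    p=cv2.undistortPoints(np.array([[[u,v]]],float),K,np.array([k,0,0,0,0.]))[0,0]
    d=T[:3,:3].T@np.array([p[0],-p[1],-1]);o=-T[:3,:3].T@T[:3,3]
    return o+d*(z-o[2])/d[2]
def proj(cam,P):
    m=camera_model(cam);K=np.array(m["camera_matrix"]);T=np.array(m["camera_from_world"])
    c=T[:3,:3]@np.array(P)+T[:3,3];x,y=c[0]/-c[2],-c[1]/-c[2];f=1+m["k1"]*(x*x+y*y)
    return (K@[x*f,y*f,1])[:2]
E
python3 - <<'E'
from h import *
for n in("scene","top"):
    im=snapshot(n);cv2.imwrite(f"pics/{n}0.png",im)
    m=camera_model(n);T=np.array(m["camera_from_world"]);print(n,-T[:3,:3].T@T[:3,3],m["k1"],m["camera_matrix"])
o=get_obs();print(o)
E
```

```text
scene [0.87737826 0.64334831 1.02023237] 0.03996356175049607 [[407.29348626   0.         288.90625298]
 [  0.         407.29348626 205.21648053]
 [  0.           0.           1.        ]]
top [0.42771576 0.03843092 1.44410327] -0.17170063544416928 [[497.14081066   0.         278.18659956]
 [  0.         497.14081066 212.6865785 ]
 [  0.           0.           1.        ]]
{'time': 0.1, 'joint_positions': array([-1.30308398e+00,  8.78608181e-02,  1.37208252e+00,  1.45354289e-05,
        1.68357183e+00, -1.03099186e-01]), 'qvel': array([ 0.00095642,  0.00052288, -0.00377736,  0.00026447,  0.00019645,
       -0.00130246]), 'joint_torque': array([ 1.59794588e-03, -3.41253734e+01, -3.03300691e+01,  7.19425525e-02,
        3.04585544e-02, -1.02465826e-04]), 'tool_pos': array([ 0.19918473, -0.51217892,  0.21844271]), 'ee_rot': array([-3.13968183e+00, -2.12228673e-04,  3.70812953e-01]), 'wrist_force': array([ 0.01882051, -0.57041852,  0.20122363]), 'wrist_torque': array([ 0.00038072, -0.05961274, -0.06607935]), 'finger_force': 0.0, 'width': 0.09379327743895885}
```

View pics/top0.png

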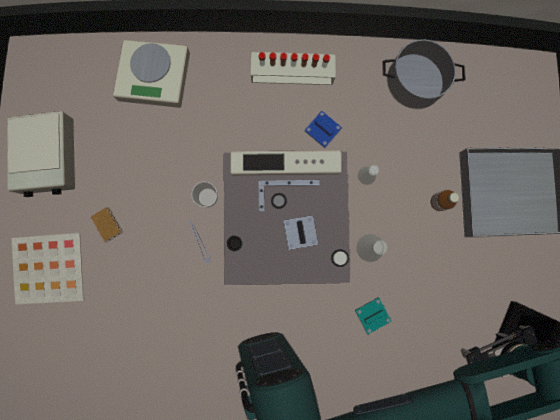

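View pics/scene0.png

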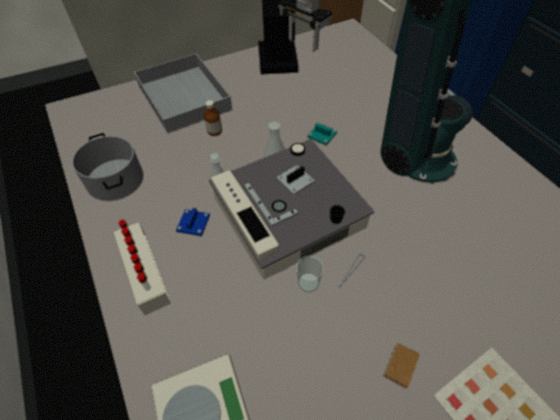

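The top view shows three candidates: the silver plate with a black bar at (300,232), a blue look-alike at (323,129) and a turquoise one at (373,315). I choose the silver one, which is on the deck. The fence corner is at about (265,186), the trap at (234,243) and the tile at (340,258). I'll check with a close crop.

Run:
```python
from h import *
im=cv2.imread("pics/top0.png")
c=im[145:290,215:360];cv2.imwrite("pics/c0.png",cv2.resize(c,None,fx=4,fy=4,interpolation=cv2.INTER_CUBIC))
```

```text
(no output)
```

View pics/c0.png

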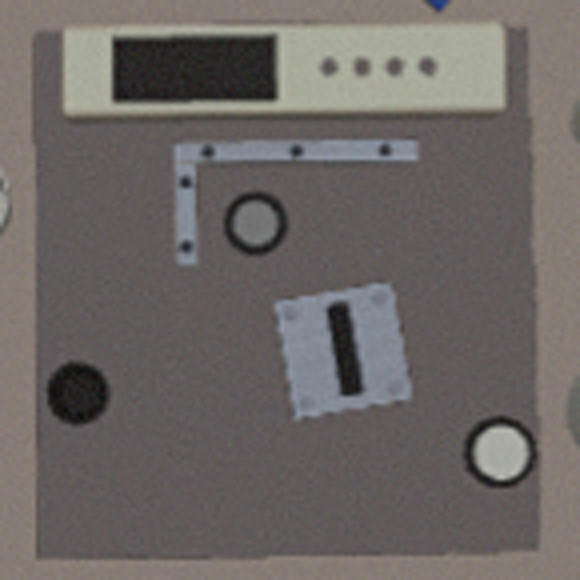

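Run:
```python
from h import *
def r(x,y,z): return ray("top",215+(x+.5)/4-.5,145+(y+.5)/4-.5,z)
pl=[r(*p,.112) for p in [(276,302),(389,284),(411,399),(297,418)]]
print("plate ctr",np.mean(pl,0)); 
for i in range(4):
    d=pl[(i+1)%4]-pl[i];print(np.hypot(*d[:2]),np.degrees(np.arctan2(d[1],d[0])))
a,b=r(338,302,.142),r(350,396,.142);print("bar",a,b,(a+b)/2,np.degrees(np.arctan2(*(a-b)[1::-1])))
print("port",r(256,223,.1))
print("corner",r(196,161,.114),"long end",r(418,160,.114),"short end",r(196,264,.114))
print("short out",r(176,264,.114), "corner top out", r(176,143,.114), r(418,141,.114))
D=[r(*p,.1) for p in [(37,557),(538,551)]];print("deck front",D,np.degrees(np.arctan2(*(D[0]-D[1])[1::-1])))
L=[r(*p,.132) for p in [(64,117),(504,108)]];print("lamp",L)
print("tile",r(500,452,.112),"trap",r(78,393,.14))
```

```text
plate ctr [ 0.48240768 -0.04726647  0.112     ]
0.07710885071557619 -79.64379192478414
0.07869593906391674 -168.18034874744657
0.07762391494011994 100.61094168116952
0.07902953213448884 11.440518906055582
bar [ 0.5130773 -0.0412392  0.142    ] [ 0.45155471 -0.05026833  0.142     ] [ 0.482316   -0.04575376  0.142     ] 8.349197403826867
port [0.56834616 0.0129539  0.1       ]
corner [0.60794622 0.054567   0.114     ] long end [ 0.61234763 -0.09543906  0.114     ] short end [0.53828515 0.05288605 0.114     ]
short out [0.53797445 0.06630131 0.114     ] corner top out [0.61987543 0.06835617 0.114     ] [ 0.6253257  -0.09526706  0.114     ]
deck front [array([0.33922657, 0.15545151, 0.1       ]), array([ 0.34983961, -0.18283738,  0.1       ])] 91.79693517733078
lamp [array([0.63306131, 0.14306328, 0.132     ]), array([ 0.64656806, -0.15111746,  0.132     ])]
tile [ 0.41652029 -0.15402827  0.112     ] trap [0.44958127 0.12788876 0.14      ]
```

Plate centre is about (0.482, -0.047) with the bar at about +10.7°. The fences are yawed about 1.8°, and home is about (0.568, 0.013). The plan is to grasp across the bar, then turn +81° in yaw. I'll move above the holder first.

>>> servo_tool --pt "4 -3 0 1" --pt "9 -7 0 2" --pt "14 -10.8 0 4" --pt "19 -14.6 0 5" --pt "24 -18.4 0 7" --pt "29 -22.2 0 8" --pt "34 -26 0 9.5" --pt "38.5 -29.5 0 10.5" --claw 0

```text
time: 1.1
tool_pos: [0.4518, -0.0961, 0.2192]
ee_rot: [3.141, 0.0, 0.187]
wrist_force: [0.4, -1.4, 0.7]
width: 0.0941
finger_force: 0.0
```

>>> servo_tool --pt "2 -2.2 0 0" --pt "4 -4.5 0 0" --pt "4 -4.5 2.5 0" --pt "4 -4.5 5 0" --pt "4 -4.5 5 0"

```text
time: 1.72
tool_pos: [0.4804, -0.046, 0.1667]
ee_rot: [-3.139, 0.006, 0.188]
wrist_force: [0.6, -0.3, 0.8]
width: 0.0942
finger_force: 0.0
```

Run:
```python
from h import *
o=get_obs();print(o["tool_pos"],o["ee_rot"])
a=snapshot("top")[160:290,215:360];b=snapshot("scene")[135:235,240:370]
a=cv2.resize(a,(435,390),interpolation=cv2.INTER_CUBIC);b=cv2.resize(b,(364*1,390*1)[:2] if 0 else (360,277),interpolation=cv2.INTER_CUBIC)
c=np.zeros((390,795,3),np.uint8);c[:,:435]=a;c[:277,435:]=b;cv2.imwrite("pics/c1.png",c)
```

```text
[ 0.48039322 -0.04599493  0.16674379] [-3.13930116  0.00561224  0.1878437 ]
```

View pics/c1.png

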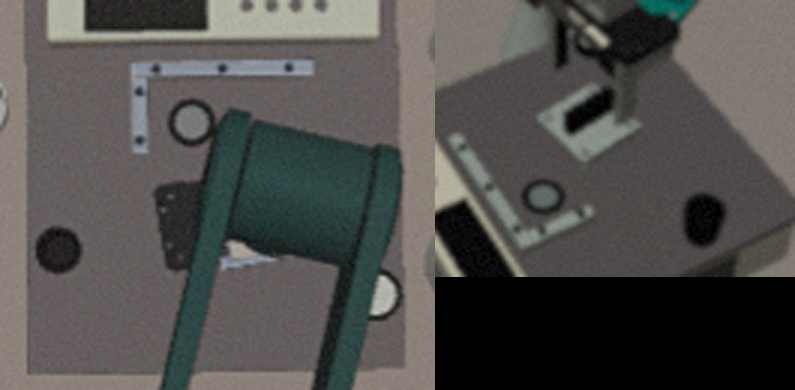

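The crop shows the fingers on either side of the bar (bar at about (590,110), finger at about (625,90)). I'll go down and grip.

>>> servo_tool --pt "0 0 1.5 0" --pt "0 0 3 0" --pt "0 0 3.6 0" --pt "0 0 3.6 0"

```text
time: 2.33
tool_pos: [0.4816, -0.0464, 0.1326]
ee_rot: [-3.141, 0.002, 0.187]
wrist_force: [0.0, 0.1, 0.5]
width: 0.0939
finger_force: 0.0
```

>>> servo_tool --pt "0 0 0 0" --pt "0 0 0 0" --pt "0 0 0 0" --pt "0 0 0 0" --pt "0 0 0 0" --pt "0 0 0 0" --pt "0 0 0 0" --pt "0 0 0 0" --claw 255

```text
time: 3.32
tool_pos: [0.4822, -0.0465, 0.1335]
ee_rot: [3.141, 0.0, 0.188]
wrist_force: [0.1, 0.2, -0.1]
width: 0.0175
finger_force: 0.0
```

>>> servo_tool --pt "0 0 0 0" --pt "0 0 0 0" --pt "0 0 0 0" --pt "0 0 0 0"

```text
time: 3.82
tool_pos: [0.4821, -0.0465, 0.1335]
ee_rot: [3.142, 0.0, 0.188]
wrist_force: [-0.4, 0.9, -0.4]
width: 0.014
finger_force: 30.0
```

>>> servo_tool --pt "0 0 -0.4 0" --pt "0 0 -0.8 0" --pt "0 0 -1 0" --pt "0 0 -1 0"

```text
time: 4.32
tool_pos: [0.4822, -0.0466, 0.1436]
ee_rot: [3.141, -0.0, 0.188]
wrist_force: [0.2, 0.7, -3.5]
width: 0.0135
finger_force: 30.0
```

>>> servo_tool --pt "0 0 0 -9" --pt "0 0 0 -19" --pt "0 0 0 -29" --pt "0 0 0 -39" --pt "0 0 0 -49" --pt "0 0 0 -59" --pt "0 0 0 -69" --pt "0 0 0 -79"

```text
time: 5.32
tool_pos: [0.482, -0.0465, 0.1433]
ee_rot: [-3.141, 0.0, 1.572]
wrist_force: [1.5, -0.8, -3.3]
width: 0.014
finger_force: 30.0
```

>>> servo_tool --pt "0 0 0 -2" --pt "0 0 0 -2" --pt "0 0 0 -2"

```text
time: 5.7
tool_pos: [0.4821, -0.0465, 0.1434]
ee_rot: [3.142, 0.0, 1.6]
wrist_force: [0.8, 0.9, -3.4]
width: 0.0136
finger_force: 30.0
```

>>> servo_tool --pt "1 1.7 0 0" --pt "2.3 3.6 0 0" --pt "3.5 5.5 0 0" --pt "4.4 7 0 0" --pt "4.7 7.5 0 0" --pt "4.7 7.5 0.4 0" --pt "4.7 7.5 0.8 0" --pt "4.7 7.5 0.9 0"

```text
time: 6.7
tool_pos: [0.5549, 0.0024, 0.1339]
ee_rot: [-3.14, 0.0, 1.601]
wrist_force: [-0.5, -0.2, -2.6]
width: 0.014
finger_force: 30.0
```

>>> servo_tool --pt "0 0 0.1 0" --pt "0 0 0.2 0" --pt "0 0 0.2 0" --pt "0 0 0.2 0"

```text
time: 7.2
tool_pos: [0.5556, 0.0025, 0.1335]
ee_rot: [3.141, 0.001, 1.601]
wrist_force: [-4.0, -0.6, 4.1]
width: 0.0138
finger_force: 30.0
```

Run:
```python
from h import *
o=get_obs();print(o["tool_pos"],o["ee_rot"],o["wrist_torque"])
a=snapshot("top")[160:290,215:360];b=snapshot("scene")[135:235,240:370]
a=cv2.resize(a,(435,390),interpolation=cv2.INTER_CUBIC);b=cv2.resize(b,(360,277),interpolation=cv2.INTER_CUBIC)
c=np.zeros((390,795,3),np.uint8);c[:,:435]=a;c[:277,435:]=b;cv2.imwrite("pics/c2.png",c)
```

```text
[0.55557103 0.00248942 0.13349829] [3.14121221e+00 6.64508213e-04 1.60114142e+00] [-0.13528057  0.66985838  0.0750829 ]
```

View pics/c2.png

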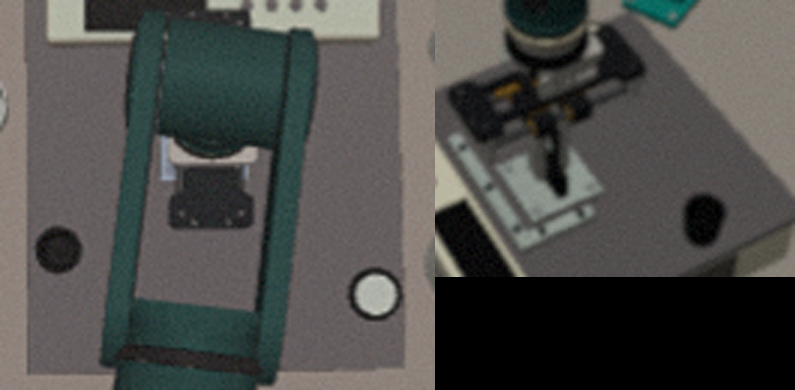

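The plate is flat on the deck, about 1 cm short of both fences (scene inset, plate at about (550,180)). Next I'll push toward the long fence along tool y.

>>> servo_tool --pt "0 0.2 0 0" --pt "0 0.4 0 0" --pt "0 0.6 0 0" --pt "0 0.8 0 0" --pt "0 1.0 0 0" --pt "0 1.1 0 0" --pt "0 1.1 0 0"

```text
time: 8.18
tool_pos: [0.5666, 0.0032, 0.1335]
ee_rot: [3.141, -0.0, 1.601]
wrist_force: [-4.1, 0.1, 6.0]
width: 0.0135
finger_force: 30.0
```

>>> servo_tool --pt "0.2 0 0 0" --pt "0.4 0 0 0" --pt "0.6 0 0 0" --pt "0.8 0 0 0" --pt "0.8 0 0 0"

```text
time: 8.8
tool_pos: [0.5678, 0.0106, 0.1335]
ee_rot: [3.138, 0.001, 1.601]
wrist_force: [0.6, -3.6, 5.6]
width: 0.0138
finger_force: 30.0
```

>>> servo_tool --pt "0 0.05 0 0" --pt "0 0.1 0 0" --pt "0 0.15 0 0" --pt "0 0.2 0 0" --pt "0 0.2 0 0"

```text
time: 9.43
tool_pos: [0.5681, 0.0107, 0.1335]
ee_rot: [-3.141, 0.001, 1.601]
wrist_force: [-4.7, -3.2, 7.9]
width: 0.0139
finger_force: 30.0
```

>>> servo_tool --pt "0.1 0 0 0" --pt "0.2 0 0 0" --pt "0.3 0 0 0" --pt "0.3 0 0 0"

```text
time: 9.93
tool_pos: [0.5682, 0.0117, 0.1335]
ee_rot: [3.142, 0.005, 1.6]
wrist_force: [-3.5, -8.8, 6.9]
width: 0.0135
finger_force: 30.0
```

>>> servo_tool --pt "0.1 0.05 0 0" --pt "0.2 0.1 0 0" --pt "0.3 0.15 0 0" --pt "0.3 0.15 0 0" --pt "0.3 0.15 0 0"

```text
time: 10.55
tool_pos: [0.5682, 0.0133, 0.1337]
ee_rot: [-3.138, 0.007, 1.599]
wrist_force: [-8.7, -11.3, 9.8]
width: 0.0138
finger_force: 30.0
```

>>> servo_tool --pt "0.1 0 0 0" --pt "0.2 0 0 0" --pt "0.3 0 0 0" --pt "0.3 0 0 0" --pt "0.3 0 0 0"

```text
time: 11.18
tool_pos: [0.5682, 0.0139, 0.1339]
ee_rot: [-3.138, 0.012, 1.598]
wrist_force: [-8.3, -15.8, 10.5]
width: 0.0139
finger_force: 30.0
```

>>> servo_tool --pt "0.1 0 0 0" --pt "0.2 0 0.05 0" --pt "0.3 0 0.05 0" --pt "0.4 0 0.05 0" --pt "0.4 0 0.05 0" --pt "0.4 0 0.05 0"

```text
time: 11.92
tool_pos: [0.5683, 0.0143, 0.1342]
ee_rot: [-3.139, 0.019, 1.596]
wrist_force: [-8.6, -23.1, 12.3]
width: 0.0138
finger_force: 30.0
```

Run:
```python
from h import *
o=get_obs();print(o["tool_pos"],o["ee_rot"],o["wrist_force"],o["wrist_torque"],o["time"])
a=snapshot("top")[155:235,240:320];b=snapshot("scene")[160:240,240:320]
c=np.hstack([cv2.resize(i,(400,400),interpolation=cv2.INTER_CUBIC) for i in(a,b)])
cv2.imwrite("pics/c3.png",c)
```

```text
[0.56826169 0.01425836 0.13419754] [-3.13862882  0.01946153  1.59643051] [ -8.63436431 -23.05491671  12.30247075] [-4.49517561  1.67513191  0.14121123] 11.925
```

View pics/c3.png

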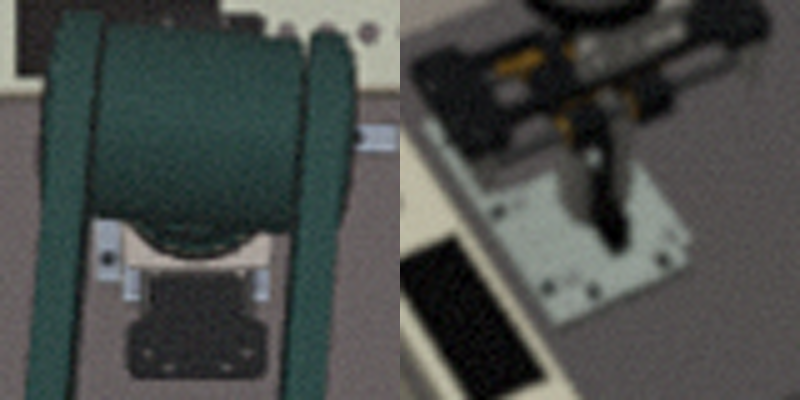

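The plate sits against both fences: x and y have stopped advancing while the forces rise, and it is tilted about 0.02 rad. I'll press down slightly to flatten it and add some push on the long fence.

>>> servo_tool --pt "0 0.05 0.05 0" --pt "0 0.1 0.1 0" --pt "0 0.15 0.15 0" --pt "0 0.2 0.2 0" --pt "0 0.2 0.2 0" --pt "0 0.2 0.2 0" --pt "0 0.2 0.2 0"

```text
time: 12.9
tool_pos: [0.5684, 0.0143, 0.1339]
ee_rot: [-3.135, 0.02, 1.597]
wrist_force: [-17.1, -24.2, 20.8]
width: 0.0138
finger_force: 30.1
```

Run:
```python
from h import *
o=get_obs();print(o["tool_pos"],o["ee_rot"],o["wrist_force"],o["wrist_torque"],o["time"])
im=np.mean([snapshot("top") for _ in range(8)],0).mean(2)
# profile across short fence / plate gap
for v in range(208,217,2): print(v,im[v,256:272].round().astype(int))
th=np.radians(1.8);ex=np.array([np.cos(th),np.sin(th),0]);ey=np.array([-ex[1],ex[0],0])
print("fence edge z.114",proj("top",np.array([.607,.0542,.114])-.065*ex),"plate z.112",proj("top",np.array([.607,.0542,.112])-.075*ex))
```

```text
[0.56836355 0.01426859 0.13393496] [-3.13497382  0.01956808  1.59675715] [-17.07159965 -24.24243027  20.8093153 ] [-4.44587258  3.00277147  0.21210966] 12.9
208 [ 32  68 106 126 131 114 125 132 114 139 122 115 102 103 103 104]
210 [ 35  68 105 128 148 150 151 140 132 151 142 119  72  64  54  60]
212 [ 44  77  98  96  94  94  91  87 107 148 138 117  73  64  40  38]
214 [ 51  88  98  99  96  98  96  95 122 160 157 133  79  64  39  40]
216 [62 97 98 97 97 97 98 96 93 93 91 82 66 67 39 40]
fence edge z.114 [263.92934396 209.24081697] plate z.112 [263.96382082 213.01232875]
```

>>> servo_tool --pt "0.1 0 0 0" --pt "0.2 0 0 0" --pt "0.2 0 0 0" --pt "0.2 0 0 0" --pt "0.2 0 0 0" --pt "0.2 0 0 0"

```text
time: 14.05
tool_pos: [0.5683, 0.0147, 0.1339]
ee_rot: [-3.135, 0.023, 1.596]
wrist_force: [-16.6, -27.7, 21.2]
width: 0.0139
finger_force: 30.1
```

```bash
python3 -c "
from bench import *
print(close_job())"
```

```text
the job is handed in; nothing more can be done
None
```

I turned the holder a quarter turn and handed the job in at about 14 s with it still gripped and pressed into the corner. The last wrist readings were about 17 N toward the long fence, 28 N toward the short fence and 21 N down; these include friction, so the fence forces themselves are lower. The tool was tilted about 0.02 rad, and `close_job` returned no verdict.

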